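# Set and lock the depth dial of a rivet press

### The arm

A 7-joint arm with a two-finger parallel gripper is mounted at the origin on the work surface. World frame = base frame: x ahead of the robot, y to its left, z up, the work surface at z = 0. Lengths are in m, angles in rad, forces in N, time in s.
With the tool pointing down it reaches from about 0.425 to 0.925 m from the base axis. Payload 6.8 kg.
Tool frame: the origin (TCP) lies midway between the tips of the shut fingers; the grasp point (between the pads) lies 19 mm behind it; y points along the fingers, z is the direction in which the jaws open and shut, and the axes are right-handed (so a half turn about y gives the same grasp; the last joint's range is limited). The gripper opens to 85 mm and grips with 20 to 120 N. Pads are 22 mm wide; open, the fingers measure 114 mm over their backs; the gripper's body (76 mm by 85 mm) begins 54 mm behind the grasp point. The pads swing forward as they close: fully open they stand 13 mm farther back than shut.
Start: joints at [-1.218, 0.477, 0.022, 1.555, -0.011, 1.109, -0.083], TCP at [0.3, 0.605, 0.231] pointing down, gripper open.
Joint ranges: [-2.96, 2.96], [-0.34, 2.1], [-1.41, 1.46], [0.24, 2.44], [-1.37, 4.51], [0.17, 1.92], [-2.96, 2.96]. Speed limits (rad/s): [2.39, 2.39, 3.14, 3.14, 3.14, 3.14, 3.14].

### API

Orientations are given as a unit quaternion [w, x, y, z].
In Python, from station import bot gives the robot as it stands. The module is installed in compiled form; this text tells all that it offers.
- The arm moves only by the shell command python3 -m crank 'ROWS' [FORCE]. ROWS is JSON, a list of rows, each an object with "linear": the shift along the tool's x, y, z in m, a list of three; "dr": the turn, a rotation vector about the tool's x, y, z in degrees, a list of three; "hand": the gripper command: -1 is shut, 1 is fully open, values between are in proportion. A call has 1 to 10 rows; each row is the pose to reach, as a shift and turn from the pose commanded when the call began, along the tool's axes at that moment; what a row does not reach only later rows make up. A row lasts 1/12 s, in which the tool goes at most 41.7 mm and 7.16 degrees, less where a joint would pass 70% of its speed; a pose out of reach is approached as far as the arm can. A call with a gripper value outside its range is refused whole. The fingers move at their own pace and stop on an object; FORCE is the grip in N (left out, the last holds). Time passes only in rows, so rows that repeat a pose let the fingers close. It gives the time, the measured TCP pose, the force and the opening at its end, in the units of the state.
- bot.get_obs(): the state, without advancing time (a new reading comes with each control period).
- bot.read_camera(name): name is "side" or "top" or "wrist"; returns the picture (420x560x3 uint8, blue, green, red); there is no depth.
- bot.camera_params(name): a dict with "K" (3x3 intrinsics, pixels), "R" (3x3) and "t" (3): a world point X has camera coordinates R X + t; the wrist camera has in their place "hand_eye" (4x4, takes a point from camera to tool coordinates, whose origin is the TCP and whose axes are the tool frame's). Camera axes: x right, y down, z forward; pixel columns grow to the right and rows downward; lengths in m; the calibration is good to about 2 mm. A picture is of the moment at which its call begins: read the wrist's pose just before it. camera_params takes no time and is no camera call.
- bot.hand_in(): hands the job in, once; it reports no verdict.
Trained networks look in the newest picture that a camera, given by its name, has taken for a name from the list of things; names that differ only in an ending like _2 or _b are one class to them, and where a whole thing is asked for, a point or a joint stands for the part that bears it (a point fixed in the world has none). Each returns a list of dicts, best first, with "score" (0 to 1); they miss things now and then, are a little off and sometimes report something else, mostly with a low value. They report only what shows in the picture. A call takes as long as a camera call.
- bot.search_frame(camera, target): "extent" ([left, top, right, bottom] in pixels, round what is visible of it).
- bot.cut_out(camera, target): "pixels" (420x560 bool, what is visible of it) and "extent" ([left, top, right, bottom] in pixels, round what is visible of it).
- bot.place_of(camera, target): "xy" ([column, row] in pixels: a listed point, or the origin of a listed thing).
The state is a dict: "t": time; "q": joint angles; "joint_vel": joint speeds; "joint_torque": joint torques, N m; "eef_pos": TCP position; "tool_rot": TCP orientation; "contact_force": force on the tool from outside, world axes, zero at the start; "torque": the same for the moment, N m; "gripper_width": opening from 0.0 (shut) to 1.0 (fully open).
Only numpy, scipy, OpenCV 4.12 (cv2) and the standard library are available. Lean on these libraries where they do the work, as an engineer would, in place of code of your own. Each camera call takes 0.05 s, during which the arm holds its last target. There are 200 camera calls.

### The job

Set the depth dial of the bench rivet press: turn it gently anticlockwise (seen from above) until you feel its end stop, without forcing the stop, then turn it clockwise exactly four clicks from its zero click, the one it settles into when let go at the stop. Then swing the lock lever on the press fully across to its other end without upsetting the setting, let go, and leave the other things on the bench where they are.

Things in the scene. Friction and masses are not known exactly. Their poses are not given: they have to be found in the camera images.
- press: Grey C-frame bench press, fixed to the table. Origin on the table under the spindle and dial. Its y axis runs along the press from the spindle to the column, z up. Base plate 110 x 220 mm, 16 mm high; head 62 mm wide, its flat top 165 mm above the table, from 50 mm on the -y side of the dial axis to 145 mm on the +y side.
- dial_axis (a point): Point of the press on the dial's vertical axis, half-way up its grip, 14 mm above the head's top; it does not show the dial's turning. The dial is a dark steel twelve-sided knob, 40 mm across its flats (11 mm wide), its grip 3 to 26 mm above the head's top, free all round, with a pale line on top. In every click two flats face the press's +x and -x (others each 30 degrees).
- dial_top (a point): Centre of the dial's top face (a point of the press; does not turn). The dial clicks 12 times a turn (30 degrees a click); between clicks it resists with about 0.1 N m (brief jolts to 0.3), and let go it snaps into the nearest click. It starts one to three clicks clockwise of its zero click, it is unknown which. A firm grip (about 30 N) does not slip on it.
- dial_foot (a point): Foot of the dial's axis on the head. Inside is a springy end stop. It begins 0.1 rad anticlockwise of the zero click and then pushes back with about 2.5 N m per rad, so a push that stays and grows past 0.3 N m tells it from a click. Let go there, the dial settles back into the zero click. The stop is damaged when forced 0.37 rad beyond the zero click (about 0.6 N m).
- spindle_tip (a point): Centre of the lower end of the bright steel depth spindle, 18 mm in diameter, that hangs below the head under the dial. The dial lowers it 0.6 mm for each click clockwise; at the zero click its tip is 75 mm above the table.
- lever_pivot (a point): Vertical pivot axis of the lock lever, on the head's top 85 mm from the dial axis towards the press's +y.
- lever_peg (a point): Middle of the upright black peg (13 mm in diameter, 30 mm high, its top 39 mm above the head's top) at the end of the steel lock lever, 65 mm from the pivot. The peg is moved horizontally round the pivot.
- lock_lever (a joint): Turn of the lock lever, rad: 0 open, peg leaning to the press's -x side (0.5 rad from the press's +y direction); 1.0 locked against its end, peg leaning 0.5 rad to the +x side; grows clockwise seen from above. It stays where it is left; moving it takes about 2 N at the peg.
- gift_box: Loose black box, 94 x 94 x 46 mm, not part of the job. Origin under its centre.
- rivet_jar: Loose amber jar with steel cap, 52 mm in diameter, 70 mm high, not part of the job. Origin under its centre.
- mallet: Loose hammer lying flat, about 300 mm long, not part of the job. Its x axis runs from the handle to the head.

How it is judged:
On the way, in this order (a step that is already met when the one before it is completed fails the run):
1. the dial is turned back to its zero click or the stop (z of spindle_tip in the frame of press above 0.07485 m), for 0.1 s.
2. the dial stands four clicks clockwise of zero (spindle tip 2.4 mm lower), with the lever still open (z of spindle_tip in the frame of press between 0.07242 and 0.07278 m and value of joint lock_lever below 0.5 rad), for 0.3 s.
3. the lock lever is swung across (value of joint lock_lever above 0.9 rad), for 0.1 s.
At the end, for the whole second after the job is handed in: The dial rests in the fourth click from zero (spindle tip 72.6 mm above the table, within 0.18 mm, which is 0.3 of a click), and the lock lever is across, above 0.9 of its 1.0 rad, at rest (z of spindle_tip in the frame of press between 0.07242 and 0.07278 m and value of joint lock_lever above 0.9 rad and velocity of joint lock_lever between -0.05 and 0.05 rad/s); the robot touches nothing.
It fails at once if the dial is forced more than 0.37 rad beyond its zero click, overloading the end stop (z of spindle_tip in the frame of press above 0.075424 m).
It fails at once if the black box is displaced by more than 30 mm (distance of gift_box from where it was at the start of the episode above 0.03 m).
It fails at once if the jar is displaced by more than 30 mm (distance of rivet_jar from where it was at the start of the episode above 0.03 m).
It fails at once if the hammer is displaced by more than 30 mm (distance of mallet from where it was at the start of the episode above 0.03 m).
It also fails if it takes over 70 s, if anything falls off the work surface, if the arm or the gripper's body presses on something with over 40 N, if the wrist force passes 120 N, or if a joint passes its speed limit or range.

## Working session

There is one attempt and no reset: what is moved stays moved. The work goes in short steps, Python scripts to look and compute and a shell command to move; the robot and the scene stay as the last step left them, time stands still between calls to the robot, and variables do not carry over. Pictures are saved under pics/ and viewed, about 8 in all and at most 12, crops included, and the job is handed in when it is done.

```bash
mkdir -p pics; cat > h.py <<'E'
import numpy as np, cv2
from station import bot
from scipy.spatial.transform import Rotation as Rn
def tool():
    o=bot.get_obs(); q=o["tool_rot"]; return np.array(o["eef_pos"]), Rn.from_quat([q[1],q[2],q[3],q[0]]).as_matrix(), o
def ray(cam,xy):
    p=bot.camera_params(cam); K=np.array(p["K"])
    d=np.linalg.inv(K)@np.array([xy[0],xy[1],1.])
    if "R" in p:
        R=np.array(p["R"]);t=np.array(p["t"]); return -R.T@t, R.T@d
    H=np.array(p["hand_eye"]); P,T,_=tool()
    return P+T@H[:3,3], T@H[:3,:3]@d
def atz(cam,xy,z):
    c,d=ray(cam,xy); return c+d*(z-c[2])/d[2]
def tri(obs):
    A=np.zeros((3,3));b=np.zeros(3)
    for cam,xy in obs:
        c,d=ray(cam,xy); d=d/np.linalg.norm(d); M=np.eye(3)-np.outer(d,d); A+=M;b+=M@c
    return np.linalg.solve(A,b)
def st():
    P,T,o=tool(); np.set_printoptions(precision=4,suppress=True)
    print(o["t"],P,"\n",T,"\nF",np.array(o["contact_force"]),"M",np.array(o["torque"]),o["gripper_width"])
E
python3 - <<'E'
from h import *
st()
ims={}
for c in("side","top"):
    ims[c]=bot.read_camera(c); cv2.imwrite(f"pics/{c}0.png",ims[c])
    p=bot.camera_params(c); print(c,np.array(p["K"])[0],"pos",-np.array(p["R"]).T@p["t"])
    for n in("dial_axis","dial_top","dial_foot","lever_pivot","lever_peg","spindle_tip","press","gift_box","rivet_jar","mallet"):
        r=bot.place_of(c,n)
        print(n,[(np.round(x["xy"],1).tolist(),round(x["score"],2)) for x in r[:2]])
cv2.imwrite("pics/both.png",np.hstack([cv2.resize(ims[c],(560,420)) for c in ims])[:, :])
E
```

```text
0.0 [0.2999 0.6041 0.2303] 
 [[ 0.8957 -0.0007  0.4447]
 [-0.4447 -0.0017  0.8957]
 [ 0.0001 -1.     -0.0019]] 
F [ 0.211  -0.5055  0.0628] M [ 0.0012 -0.009   0.0153] 0.9993719646044862
side [400.7166   0.     284.468 ] pos [-0.0654 -0.7171  0.7641]
dial_axis [([305.2, 184.8], 0.97)]
dial_top []
dial_foot [([307.2, 189.0], 0.6)]
lever_pivot [([279.0, 178.6], 0.7)]
lever_peg [([253.2, 168.6], 0.77)]
spindle_tip [([305.2, 216.9], 0.49)]
press [([303.7, 236.6], 0.83)]
gift_box [([197.2, 180.2], 0.84)]
rivet_jar [([422.5, 276.3], 0.92), ([197.5, 182.3], 0.53)]
mallet [([361.1, 373.5], 0.64)]
top [448.5452   0.     281.0762] pos [ 0.2697 -0.0277  1.2478]
dial_axis [([296.7, 208.6], 0.63)]
dial_top [([300.0, 207.8], 0.79)]
dial_foot [([294.4, 211.1], 0.73)]
lever_pivot [([263.9, 221.7], 0.63), ([241.6, 236.3], 0.6)]
lever_peg [([242.9, 235.5], 0.7)]
spindle_tip []
press [([294.0, 222.1], 0.9), ([244.5, 236.9], 0.5)]
gift_box [([125.0, 252.9], 0.57)]
rivet_jar [([400.8, 179.8], 0.85), ([294.4, 206.9], 0.22)]
mallet [([432.4, 290.8], 0.96)]
```

View pics/top0.png

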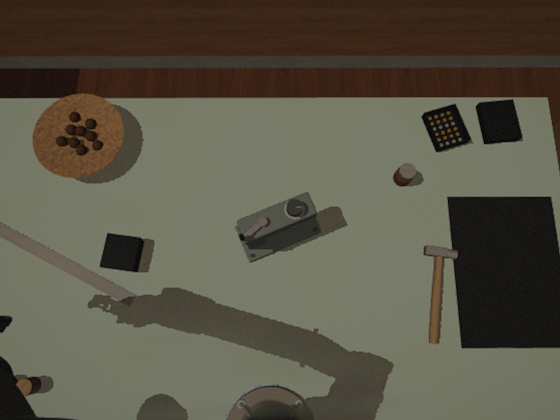

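View pics/side0.png

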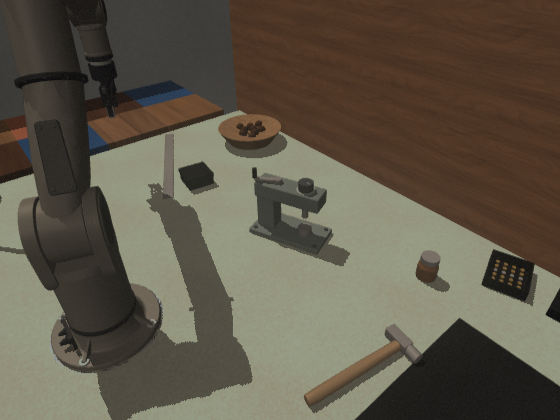

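The top view shows the dial at about (297,208), the peg at about (243,236) and the press column to the left (+y world). The side view shows the dial at about (305,185) and the peg at about (254,170). The box, jar and hammer are well clear of the press.

```bash
python3 - <<'E'
from h import *
np.set_printoptions(precision=4,suppress=True)
print("axis",tri([("side",(305.2,184.8)),("top",(296.7,208.6))]))
print("peg",tri([("side",(253.2,168.6)),("top",(242.9,235.5))]))
print("piv",tri([("side",(279,178.6)),("top",(263.9,221.7))]))
print("top@.179",atz("top",(296.7,208.6),.179),"top@.191",atz("top",(300,207.8),.191),"foot",atz("top",(294.4,211.1),.165))
print("side@.179",atz("side",(305.2,184.8),.179))
print("peg@.189",atz("top",(242.9,235.5),.189),atz("side",(253.2,168.6),.189))
print("piv",atz("top",(263.9,221.7),.172),atz("side",(279,178.6),.172))
print("press",atz("top",(294,222.1),0),atz("side",(303.7,236.6),0))
for n,a,b in(("box",(125,252.9),(197.2,180.2)),("jar",(400.8,179.8),(422.5,276.3))): print(n,atz("top",a,0),atz("side",b,0))
i=cv2.imread("pics/top0.png")[180:270,220:350]; cv2.imwrite("pics/c1.png",cv2.resize(i,None,fx=6,fy=6,interpolation=2))
print(bot.camera_params("wrist"))
E
```

```text
axis [ 0.5475 -0.0672  0.1847]
peg [0.4753 0.0626 0.2042]
piv [0.5188 0.0118 0.1774]
top@.179 [ 0.5497 -0.0678  0.179 ] top@.191 [ 0.5485 -0.0754  0.191 ] foot [ 0.5469 -0.0625  0.165 ]
side@.179 [ 0.5528 -0.0605  0.179 ]
peg@.189 [0.4805 0.0627 0.189 ] [0.4875 0.0845 0.189 ]
piv [0.5183 0.0131 0.172 ] [0.5262 0.0178 0.172 ]
press [ 0.5567 -0.0663  0.    ] [ 0.5509 -0.0624  0.    ]
box [0.4692 0.4086 0.    ] [0.4691 0.4125 0.    ]
jar [ 0.6829 -0.3797  0.    ] [ 0.6796 -0.3793  0.    ]
{'K': array([[366.135 ,   0.    , 282.5765],
       [  0.    , 366.135 , 204.6295],
       [  0.    ,   0.    ,   1.    ]]), 'hand_eye': array([[ 0.0002,  0.9663,  0.2572, -0.0657],
       [ 0.0011, -0.2572,  0.9663, -0.1428],
       [ 1.    ,  0.0001, -0.0011,  0.0004],
       [ 0.    ,  0.    ,  0.    ,  1.    ]])}
```

View pics/c1.png

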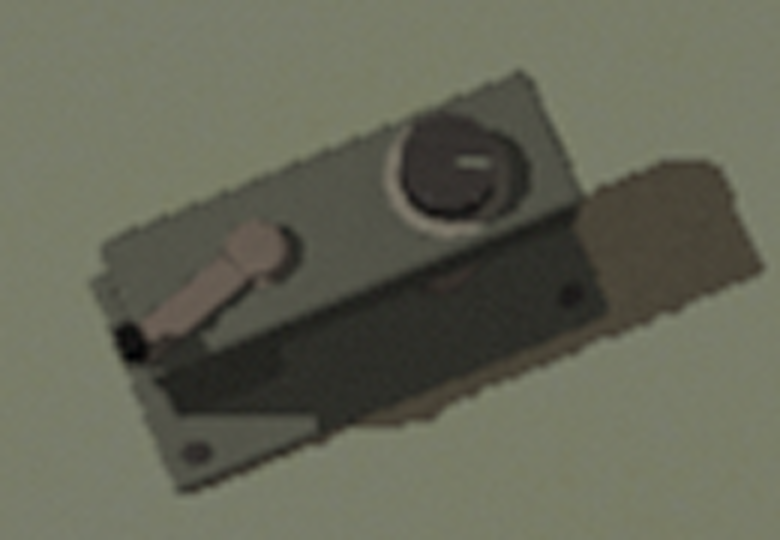

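The press is yawed about 20° (its +y points along 110°), with the dial near (0.549, -0.067). I'll move over it in two calls, turning 43.6° about tool y in the first.

```bash
python3 -m crank '[{"linear":[0.03,-0.03,-0.028],"dr":[0,5,0],"hand":1},{"linear":[0.26,-0.07,-0.245],"dr":[0,43.6,0],"hand":1},{"linear":[0.26,-0.07,-0.245],"dr":[0,43.6,0],"hand":1},{"linear":[0.26,-0.07,-0.245],"dr":[0,43.6,0],"hand":1},{"linear":[0.26,-0.07,-0.245],"dr":[0,43.6,0],"hand":1},{"linear":[0.26,-0.07,-0.245],"dr":[0,43.6,0],"hand":1},{"linear":[0.26,-0.07,-0.245],"dr":[0,43.6,0],"hand":1},{"linear":[0.26,-0.07,-0.245],"dr":[0,43.6,0],"hand":1},{"linear":[0.26,-0.07,-0.245],"dr":[0,43.6,0],"hand":1},{"linear":[0.26,-0.07,-0.245],"dr":[0,43.6,0],"hand":1}]'
python3 - <<'E'
from h import *
st(); P,T,o=tool(); print(np.degrees(o["q"]), "shift", T.T@(np.array([.549,-.067,.30])-P))
E
```

```text
t: 1.93
eef_pos: [0.4276, 0.2619, 0.3029]
tool_rot: [0.577, -0.577, 0.408, -0.41]
contact_force: [0.6, -0.4, 0.2]
gripper_width: 0.998
1.9333 [0.4276 0.2619 0.3029] 
 [[ 0.3316  0.0026  0.9434]
 [-0.9434 -0.0004  0.3316]
 [ 0.0013 -1.      0.0024]] 
F [ 0.5548 -0.4473  0.245 ] M [-0.0073 -0.0142 -0.0316] 0.9982242361352064
[-54.6247   6.6179  17.5741 108.2726  -2.0718  65.3242 -16.93  ] shift [0.3506 0.0033 0.0054]
```

```bash
python3 -m crank '[{"linear":[0.35,0.003,0.0055],"dr":[0,0,0],"hand":1},{"linear":[0.35,0.003,0.0055],"dr":[0,0,0],"hand":1},{"linear":[0.35,0.003,0.0055],"dr":[0,0,0],"hand":1},{"linear":[0.35,0.003,0.0055],"dr":[0,0,0],"hand":1},{"linear":[0.35,0.003,0.0055],"dr":[0,0,0],"hand":1},{"linear":[0.35,0.003,0.0055],"dr":[0,0,0],"hand":1},{"linear":[0.35,0.003,0.0055],"dr":[0,0,0],"hand":1},{"linear":[0.35,0.003,0.0055],"dr":[0,0,0],"hand":1},{"linear":[0.35,0.003,0.0055],"dr":[0,0,0],"hand":1},{"linear":[0.35,0.003,0.0055],"dr":[0,0,0],"hand":1}]'
python3 - <<'E'
from h import *
st(); P,T,o=tool(); print(np.degrees(o["q"]))
im=bot.read_camera("wrist"); cv2.imwrite("pics/w1.png",im)
for n,z in(("dial_axis",.179),("dial_top",.191),("dial_foot",.165),("lever_pivot",.172),("lever_peg",.189),("press",0)):
    for x in bot.place_of("wrist",n)[:2]: print(n,np.round(x["xy"],1),round(x["score"],2),atz("wrist",x["xy"],z))
E
```

```text
t: 2.77
eef_pos: [0.5497, -0.0629, 0.2986]
tool_rot: [-0.577, 0.578, -0.407, 0.409]
contact_force: [-0.5, 0.4, 1.6]
gripper_width: 1.002
2.7667 [ 0.5497 -0.0629  0.2986] 
 [[ 0.3347  0.0011  0.9423]
 [-0.9423 -0.0025  0.3347]
 [ 0.0027 -1.      0.0002]] 
F [-0.5103  0.4396  1.6025] M [0.0206 0.0096 0.0406] 1.002386839791845
[-27.3793  13.3168  32.9773 103.0311  -7.7489  65.8573  27.618 ]
dial_axis [283.9 200. ] 0.79 [ 0.5496 -0.058   0.179 ]
dial_top [284.8 201.8] 0.89 [ 0.5494 -0.0549  0.191 ]
dial_foot [281.6 191.2] 0.78 [ 0.5466 -0.0534  0.165 ]
lever_pivot [274.6  76.8] 0.86 [0.5135 0.0232 0.172 ]
```

View pics/w1.png

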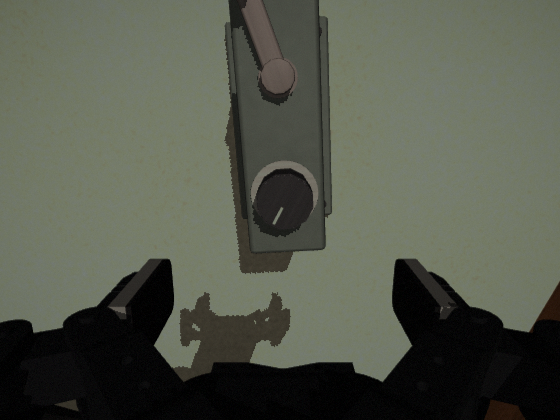

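The wrist view shows the dial top centred at about (284,201), its pale line pointing down-left, and the pivot at (278,77). The head leans a few degrees relative to the tool. I'll measure the yaw from the head's edges now that the arm has settled.

```bash
python3 - <<'E'
from h import *
st()
im=bot.read_camera("wrist"); g=cv2.cvtColor(im,cv2.COLOR_BGR2GRAY)
l=cv2.createLineSegmentDetector().detect(g)[0][:,0]
for s in l:
    L=np.hypot(s[2]-s[0],s[3]-s[1])
    if L>45 and s[1]<270 and 200<s[0]<350:
        a,b=atz("wrist",s[:2],.165),atz("wrist",s[2:],.165); d=b-a
        print(np.round(s,1),a[:2],b[:2],round(np.degrees(np.arctan2(d[1],d[0]))%180,2))
for n,z in(("dial_axis",.179),("dial_top",.191),("dial_foot",.165),("lever_pivot",.172)):
    for x in bot.place_of("wrist",n)[:1]: print(n,np.round(x["xy"],1),round(x["score"],2),atz("wrist",x["xy"],z))
# dark dial top
m=cv2.inRange(g,0,75)[150:250,240:330]
n,lab,sts,cen=cv2.connectedComponentsWithStats(m)
for k in range(1,n):
    if sts[k,4]>500: print(sts[k],cen[k]+[240,150], atz("wrist",cen[k]+[240,150],.191))
E
```

```text
3.1167 [ 0.5488 -0.0559  0.2983] 
 [[ 0.3444 -0.0001  0.9388]
 [-0.9388  0.0006  0.3444]
 [-0.0006 -1.      0.0002]] 
F [-0.6292 -1.0298 -0.2472] M [-0.0319  0.0259  0.022 ] 1.0003756881438746
[234.1  98.1 229.1  28.1] [ 0.4907 -0.0008] [0.473  0.0423] 112.38
[227.8  87.  223.6  31.8] [0.484 0.005] [0.4701 0.0387] 112.46
[327.1  26.9 329.9 219.4] [0.5363 0.0663] [ 0.5903 -0.0621] 112.81
[241.3  21.6 261.5  77. ] [0.4796 0.0491] [0.5046 0.0197] 130.43
[318.7  48.1 322.  204.4] [0.5359 0.0516] [ 0.5799 -0.0529] 112.84
[237.3 110.5 244.3 199.7] [ 0.4956 -0.0082] [ 0.5218 -0.0702] 112.94
[233.4  39.3 237.6 109.5] [0.4779 0.0365] [ 0.4956 -0.0075] 111.86
[318.3 181.9 314.3   0.6] [ 0.5707 -0.0373] [0.522  0.0785] 112.8
[239.5 222.  232.1 129.4] [ 0.524  -0.0887] [ 0.4962 -0.0224] 112.76
[280.3  69.5 256.    0.5] [0.5154 0.0291] [0.4848 0.0649] 130.55
[250.6 259.5 316.9 255.9] [ 0.5426 -0.116 ] [ 0.592  -0.0945] 23.49
dial_axis [281.7 207.5] 0.95 [ 0.55   -0.0627  0.179 ]
dial_top [284.  212.8] 0.76 [ 0.5518 -0.0631  0.191 ]
dial_foot [279.7 201.6] 0.58 [ 0.5482 -0.0629  0.165 ]
lever_pivot [276.5  88.4] 0.94 [0.5177 0.0149 0.172 ]
[   0    0   90  100 7472] [282.2995 202.1752] [ 0.548  -0.0565  0.191 ]
```

Settled result: the dial axis is near (0.550, -0.062) and the press yaw is about 22.8°. I'll descend part-way with that alignment and check.

```bash
python3 -m crank '[{"linear":[0.006,0.04,-0.001],"dr":[0,-2.7,0],"hand":1},{"linear":[0.006,0.075,-0.001],"dr":[0,-2.7,0],"hand":1},{"linear":[0.006,0.098,-0.001],"dr":[0,-2.7,0],"hand":1},{"linear":[0.006,0.098,-0.001],"dr":[0,-2.7,0],"hand":1},{"linear":[0.006,0.098,-0.001],"dr":[0,-2.7,0],"hand":1},{"linear":[0.006,0.098,-0.001],"dr":[0,-2.7,0],"hand":1},{"linear":[0.006,0.098,-0.001],"dr":[0,-2.7,0],"hand":1},{"linear":[0.006,0.098,-0.001],"dr":[0,-2.7,0],"hand":1}]'
python3 - <<'E'
from h import *
im=bot.read_camera("wrist"); cv2.imwrite("pics/w2.png",im); st()
for n,z in(("dial_axis",.179),("dial_top",.191),("dial_foot",.165),("lever_pivot",.172)):
    for x in bot.place_of("wrist",n)[:1]: print(n,np.round(x["xy"],1),round(x["score"],2),atz("wrist",x["xy"],z))
g=cv2.cvtColor(im,cv2.COLOR_BGR2GRAY)
for s in cv2.createLineSegmentDetector().detect(g)[0][:,0]:
    L=np.hypot(s[2]-s[0],s[3]-s[1])
    if L>60 and s[1]<270:
        a,b=atz("wrist",s[:2],.165),atz("wrist",s[2:],.165); d=b-a
        print(np.round(s,1),a[:2],b[:2],round(np.degrees(np.arctan2(d[1],d[0]))%180,2))
P,T,o=tool(); print(np.degrees(o["q"]))
E
```

```text
t: 4.03
eef_pos: [0.5513, -0.0635, 0.2021]
tool_rot: [0.589, -0.588, 0.391, -0.393]
contact_force: [-0.3, 0.4, 0.1]
gripper_width: 0.998
4.0833 [ 0.551  -0.0635  0.2018] 
 [[ 0.3859  0.0027  0.9225]
 [-0.9225  0.0004  0.3859]
 [ 0.0007 -1.      0.0027]] 
F [ 0.2072 -0.4322 -0.5833] M [-0.0512 -0.0596 -0.0042] 0.9973634890212559
dial_axis [281.8 243.9] 0.61 [ 0.5494 -0.0617  0.179 ]
dial_top [282.5 255.8] 0.89 [ 0.5498 -0.0625  0.191 ]
dial_foot [281.5 234.6] 0.89 [ 0.5488 -0.0618  0.165 ]
lever_pivot [282.1  58.3] 0.77 [0.5165 0.016  0.172 ]
[350.9   0.6 337.7 312. ] [0.5349 0.0503] [ 0.5943 -0.0913] 112.76
[217.4 105.7 214.4  34.3] [ 0.4961 -0.0142] [0.4842 0.0144] 112.5
[224.7 265.6 219.7 158.1] [ 0.5276 -0.0894] [ 0.5056 -0.037 ] 112.77
[337.9 223.1 346.4   0.6] [ 0.5728 -0.0449] [0.533  0.0496] 112.84
[226.9 248.1 229.4 308.1] [ 0.5252 -0.0797] [ 0.5387 -0.112 ] 112.69
[-24.4765  19.4765  30.7452 109.3635 -12.1374  54.3007  34.649 ]
```

View pics/w2.png

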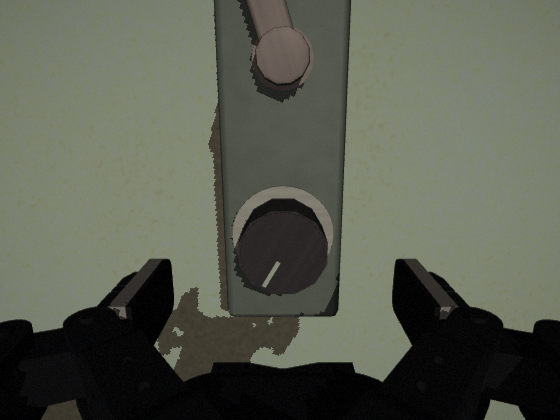

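The wrist view shows the jaws aligned with the head and the dial at (282,250). A correction of about 2 mm along tool x is needed, then I'll descend to TCP z≈0.169 and grip at 32 N.

```bash
python3 -m crank '[{"linear":[-0.002,0.018,-0.001],"dr":[0,0,0],"hand":1},{"linear":[-0.002,0.033,-0.001],"dr":[0,0,0],"hand":1},{"linear":[-0.002,0.033,-0.001],"dr":[0,0,0],"hand":1},{"linear":[-0.002,0.033,-0.001],"dr":[0,0,0],"hand":0.3},{"linear":[-0.002,0.033,-0.001],"dr":[0,0,0],"hand":0.1},{"linear":[-0.002,0.033,-0.001],"dr":[0,0,0],"hand":-0.5},{"linear":[-0.002,0.033,-0.001],"dr":[0,0,0],"hand":-1},{"linear":[-0.002,0.033,-0.001],"dr":[0,0,0],"hand":-1},{"linear":[-0.002,0.033,-0.001],"dr":[0,0,0],"hand":-1},{"linear":[-0.002,0.033,-0.001],"dr":[0,0,0],"hand":-1}]' 32
python3 - <<'E'
from h import *
st()
E
```

```text
t: 5.12
eef_pos: [0.5505, -0.0616, 0.1688]
tool_rot: [0.59, -0.588, 0.39, -0.393]
contact_force: [3.3, 2.4, 6.4]
gripper_width: 0.462
5.1167 [ 0.5505 -0.0616  0.1688] 
 [[ 0.3864  0.0045  0.9223]
 [-0.9223  0.0005  0.3864]
 [ 0.0013 -1.      0.0043]] 
F [3.349  2.3517 6.3763] M [ 0.3325 -0.7016  0.0313] 0.4617235829203903
```

The opening is 39 mm, so it has gripped the dial. The first 30° anticlockwise is safe, because the dial starts at least one click from zero.

```bash
python3 -m crank '[{"linear":[0,0,0],"dr":[0,-5,0],"hand":-1},{"linear":[0,0,0],"dr":[0,-10,0],"hand":-1},{"linear":[0,0,0],"dr":[0,-15,0],"hand":-1},{"linear":[0,0,0],"dr":[0,-20,0],"hand":-1},{"linear":[0,0,0],"dr":[0,-25,0],"hand":-1},{"linear":[0,0,0],"dr":[0,-30,0],"hand":-1},{"linear":[0,0,0],"dr":[0,-30,0],"hand":-1},{"linear":[0,0,0],"dr":[0,-30,0],"hand":-1}]'
cat >> h.py <<'E'
def yaw():
    P,T,o=tool(); print("t",o["t"],"yaw",round(np.degrees(np.arctan2(T[1,2],T[0,2])),2),"P",P.round(4),"F",np.round(o["contact_force"],1),"M",np.round(o["torque"],3),"w",round(o["gripper_width"],3),"q7",round(np.degrees(o["q"][6]),1))
E
python3 -c "
from h import *
yaw()"
python3 -m crank '[{"linear":[0,0,0],"dr":[0,-5,0],"hand":-1},{"linear":[0,0,0],"dr":[0,-8,0],"hand":-1},{"linear":[0,0,0],"dr":[0,-8,0],"hand":-1},{"linear":[0,0,0],"dr":[0,-8,0],"hand":-1}]'
python3 -c "
from h import *
yaw()"
```

```text
t: 5.78
eef_pos: [0.5502, -0.0618, 0.1688]
tool_rot: [0.671, -0.669, 0.225, -0.227]
contact_force: [2.5, 1.1, 6.6]
gripper_width: 0.451
t 5.7833 yaw 52.74 P [ 0.5502 -0.0618  0.1688] F [2.5 1.1 6.6] M [ 0.274 -0.538 -0.005] w 0.451 q7 62.6
t: 6.12
eef_pos: [0.5501, -0.0619, 0.1688]
tool_rot: [0.685, -0.684, 0.177, -0.18]
contact_force: [3.9, 1.2, 8.0]
gripper_width: 0.46
t 6.1167 yaw 60.71 P [ 0.5501 -0.0619  0.1688] F [3.9 1.2 8. ] M [ 0.208 -0.511 -0.069] w 0.46 q7 69.7
```

```bash
python3 -m crank '[{"linear":[0,0,0],"dr":[0,-4,0],"hand":-1},{"linear":[0,0,0],"dr":[0,-4,0],"hand":-1},{"linear":[0,0,0],"dr":[0,-4,0],"hand":-1}]'
python3 -c "
from h import *
yaw()"

```

```text
t: 6.37
eef_pos: [0.5501, -0.062, 0.1688]
tool_rot: [0.69, -0.69, 0.154, -0.156]
contact_force: [3.5, 1.8, 7.3]
gripper_width: 0.459
t 6.3667 yaw 64.69 P [ 0.5501 -0.062   0.1688] F [3.5 1.8 7.3] M [ 0.106 -0.491 -0.22 ] w 0.459 q7 73.3
```

```bash
python3 -m crank '[{"linear":[0,0,0],"dr":[0,-2,0],"hand":-1},{"linear":[0,0,0],"dr":[0,-2,0],"hand":-1},{"linear":[0,0,0],"dr":[0,-2,0],"hand":-1}]'
python3 -c "
from h import *
yaw()"

```

```text
t: 6.62
eef_pos: [0.5501, -0.062, 0.1688]
tool_rot: [0.693, -0.692, 0.142, -0.144]
contact_force: [2.9, 1.8, 6.1]
gripper_width: 0.46
t 6.6167 yaw 66.67 P [ 0.5501 -0.062   0.1688] F [2.9 1.8 6.1] M [ 0.084 -0.519 -0.324] w 0.46 q7 75.1
```

```bash
python3 -m crank '[{"linear":[0,0,0],"dr":[0,-1.5,0],"hand":-1},{"linear":[0,0,0],"dr":[0,-1.5,0],"hand":-1},{"linear":[0,0,0],"dr":[0,-1.5,0],"hand":-1},{"linear":[0,0,0],"dr":[0,-1.5,0],"hand":-1}]'
python3 -c "
from h import *
yaw()"

```

```text
t: 6.95
eef_pos: [0.5501, -0.062, 0.1688]
tool_rot: [0.695, -0.694, 0.133, -0.135]
contact_force: [3.2, 1.2, 7.2]
gripper_width: 0.459
t 6.95 yaw 68.14 P [ 0.5501 -0.062   0.1688] F [3.2 1.2 7.2] M [ 0.045 -0.517 -0.456] w 0.459 q7 76.4
```

The torque grows steadily to 0.46 N m, so this is the end stop, and zero is at a yaw of about 52.8°. I'll back off 15.4° to zero and check the torque.

```bash
python3 -m crank '[{"linear":[0,0,0],"dr":[0,5,0],"hand":-1},{"linear":[0,0,0],"dr":[0,10,0],"hand":-1},{"linear":[0,0,0],"dr":[0,15.4,0],"hand":-1},{"linear":[0,0,0],"dr":[0,15.4,0],"hand":-1},{"linear":[0,0,0],"dr":[0,15.4,0],"hand":-1},{"linear":[0,0,0],"dr":[0,15.4,0],"hand":-1}]'
python3 -c "
from h import *
yaw()"
python3 -m crank '[{"linear":[0,0,0],"dr":[0,6,0],"hand":-1},{"linear":[0,0,0],"dr":[0,12,0],"hand":-1},{"linear":[0,0,0],"dr":[0,18,0],"hand":-1},{"linear":[0,0,0],"dr":[0,24,0],"hand":-1},{"linear":[0,0,0],"dr":[0,30,0],"hand":-1},{"linear":[0,0,0],"dr":[0,36,0],"hand":-1},{"linear":[0,0,0],"dr":[0,42,0],"hand":-1},{"linear":[0,0,0],"dr":[0,48,0],"hand":-1},{"linear":[0,0,0],"dr":[0,54,0],"hand":-1},{"linear":[0,0,0],"dr":[0,60,0],"hand":-1}]'
python3 -m crank '[{"linear":[0,0,0],"dr":[0,0,0],"hand":-1},{"linear":[0,0,0],"dr":[0,0,0],"hand":-1}]'
python3 -c "
from h import *
yaw()"
```

```text
t: 7.45
eef_pos: [0.5502, -0.0619, 0.1688]
tool_rot: [0.671, -0.67, 0.224, -0.227]
contact_force: [2.6, 0.9, 7.0]
gripper_width: 0.456
t 7.45 yaw 52.81 P [ 0.5502 -0.0619  0.1688] F [2.6 0.9 7. ] M [ 0.216 -0.511 -0.002] w 0.456 q7 62.6
t: 8.28
eef_pos: [0.5509, -0.0615, 0.1688]
tool_rot: [-0.468, 0.465, -0.53, 0.533]
contact_force: [5.9, 1.8, 2.9]
gripper_width: 0.457
t: 8.45
eef_pos: [0.5509, -0.0615, 0.1688]
tool_rot: [-0.469, 0.466, -0.529, 0.532]
contact_force: [5.5, 1.8, 5.3]
gripper_width: 0.459
t 8.45 yaw -7.2 P [ 0.5509 -0.0615  0.1688] F [5.5 1.8 5.3] M [ 0.375 -0.926 -0.029] w 0.459 q7 9.9
```

```bash
python3 -m crank '[{"linear":[0,0,0],"dr":[0,6,0],"hand":-1},{"linear":[0,0,0],"dr":[0,12,0],"hand":-1},{"linear":[0,0,0],"dr":[0,18,0],"hand":-1},{"linear":[0,0,0],"dr":[0,24,0],"hand":-1},{"linear":[0,0,0],"dr":[0,30,0],"hand":-1},{"linear":[0,0,0],"dr":[0,36,0],"hand":-1},{"linear":[0,0,0],"dr":[0,42,0],"hand":-1},{"linear":[0,0,0],"dr":[0,48,0],"hand":-1},{"linear":[0,0,0],"dr":[0,54,0],"hand":-1},{"linear":[0,0,0],"dr":[0,60,0],"hand":-1}]'
python3 -m crank '[{"linear":[0,0,0],"dr":[0,0,0],"hand":-1},{"linear":[0,0,0],"dr":[0,0,0],"hand":-1},{"linear":[0,0,0],"dr":[0,0,0],"hand":-1},{"linear":[0,0,0],"dr":[0,0,0],"hand":-1},{"linear":[0,0,0],"dr":[0,0,0],"hand":-1}]'
python3 -c "
from h import *
yaw()"
python3 -m crank '[{"linear":[0,0,0],"dr":[0,0,0],"hand":0.2},{"linear":[0,0,0],"dr":[0,0,0],"hand":0.5},{"linear":[0,0,0],"dr":[0,0,0],"hand":1},{"linear":[0,0,0],"dr":[0,0,0],"hand":1},{"linear":[0,0,0],"dr":[0,0,0],"hand":1},{"linear":[0,0,0],"dr":[0,0,0],"hand":1},{"linear":[0,0,0],"dr":[0,0,0],"hand":1}]'
python3 -c "
from h import *
yaw()
st()"
```

```text
t: 9.28
eef_pos: [0.5516, -0.0619, 0.1689]
tool_rot: [-0.14, 0.136, -0.693, 0.694]
contact_force: [8.0, 1.0, 1.4]
gripper_width: 0.457
t: 9.7
eef_pos: [0.5516, -0.0619, 0.1688]
tool_rot: [-0.142, 0.138, -0.693, 0.694]
contact_force: [7.9, -0.3, 3.5]
gripper_width: 0.46
t 9.7 yaw -67.18 P [ 0.5516 -0.0619  0.1688] F [ 7.9 -0.3  3.5] M [ 0.165 -1.504  0.022] w 0.46 q7 -40.3
t: 10.28
eef_pos: [0.5482, -0.062, 0.1672]
tool_rot: [0.14, -0.14, 0.693, -0.693]
contact_force: [-1.4, 0.3, -0.6]
gripper_width: 1.0
t 10.2833 yaw -67.21 P [ 0.5482 -0.062   0.1672] F [-1.4  0.3 -0.6] M [-0.021 -0.043  0.003] w 1.0 q7 -40.3
10.2833 [ 0.5482 -0.062   0.1672] 
 [[-0.9219 -0.0004  0.3874]
 [-0.3874  0.     -0.9219]
 [ 0.0004 -1.     -0.0002]] 
F [-1.3576  0.2622 -0.5866] M [-0.0206 -0.0428  0.0034] 1.000324750203732
```

The dial turned exactly 120.0° in the grip and was released with the torque near zero. I'll lift, return to yaw 22.8° over the pivot area, and check the dial line and the peg.

```bash
python3 -m crank '[{"linear":[0,-0.02,0],"dr":[0,0,0],"hand":1},{"linear":[0,-0.06,0],"dr":[0,0,0],"hand":1},{"linear":[0,-0.1,0],"dr":[0,-7,0],"hand":1},{"linear":[0,-0.133,0],"dr":[0,-14,0],"hand":1},{"linear":[-0.001,-0.133,-0.03],"dr":[0,-21,0],"hand":1},{"linear":[-0.001,-0.133,-0.07],"dr":[0,-28,0],"hand":1},{"linear":[-0.001,-0.133,-0.07],"dr":[0,-35,0],"hand":1},{"linear":[-0.001,-0.133,-0.07],"dr":[0,-42,0],"hand":1},{"linear":[-0.001,-0.133,-0.07],"dr":[0,-48,0],"hand":1},{"linear":[-0.001,-0.133,-0.07],"dr":[0,-54,0],"hand":1}]'
python3 -m crank '[{"linear":[0,0,0],"dr":[0,-6,0],"hand":0.6},{"linear":[0,0,0],"dr":[0,-12,0],"hand":0.3},{"linear":[0,0,0],"dr":[0,-18,0],"hand":0},{"linear":[0,0,0],"dr":[0,-24,0],"hand":-0.3},{"linear":[0,0,0],"dr":[0,-30,0],"hand":-0.3},{"linear":[0,0,0],"dr":[0,-36,0],"hand":-0.3},{"linear":[0,0,0],"dr":[0,-36,0],"hand":-0.3},{"linear":[0,0,0],"dr":[0,-36,0],"hand":-0.3},{"linear":[0,0,0],"dr":[0,-36,0],"hand":-0.3},{"linear":[0,0,0],"dr":[0,-36,0],"hand":-0.3}]'
python3 - <<'E'
from h import *
st(); yaw()
im=bot.read_camera("wrist"); cv2.imwrite("pics/w3.png",im)
for n,z in(("dial_axis",.179),("dial_top",.191),("dial_foot",.165),("lever_pivot",.172),("lever_peg",.189)):
    for x in bot.place_of("wrist",n)[:1]: print(n,np.round(x["xy"],1),round(x["score"],2),atz("wrist",x["xy"],z))
E
```

```text
t: 11.12
eef_pos: [0.5219, 0.0033, 0.3003]
tool_rot: [0.441, -0.441, 0.553, -0.553]
contact_force: [0.4, -1.1, 0.5]
gripper_width: 0.998
t: 11.95
eef_pos: [0.5221, 0.0029, 0.3002]
tool_rot: [-0.588, 0.589, -0.392, 0.392]
contact_force: [-0.5, 1.1, -0.8]
gripper_width: 0.346
11.95 [0.5221 0.0029 0.3002] 
 [[ 0.3855 -0.0001  0.9227]
 [-0.9227 -0.0001  0.3855]
 [-0.     -1.     -0.0002]] 
F [-0.4625  1.0676 -0.8288] M [ 0.047  -0.0259  0.0084] 0.3457387154965988
t 11.95 yaw 22.67 P [0.5221 0.0029 0.3002] F [-0.5  1.1 -0.8] M [ 0.047 -0.026  0.008] w 0.346 q7 24.3
dial_axis [284.6 284. ] 0.63 [ 0.5501 -0.061   0.179 ]
dial_top [284.  293.2] 0.7 [ 0.5503 -0.0626  0.191 ]
dial_foot [280.8 273.6] 0.75 [ 0.5464 -0.06    0.165 ]
lever_pivot [284.6 178.2] 0.83 [0.5177 0.0163 0.172 ]
lever_peg [253.5  90.1] 0.6 [0.4743 0.0659 0.189 ]
```

View pics/w3.png

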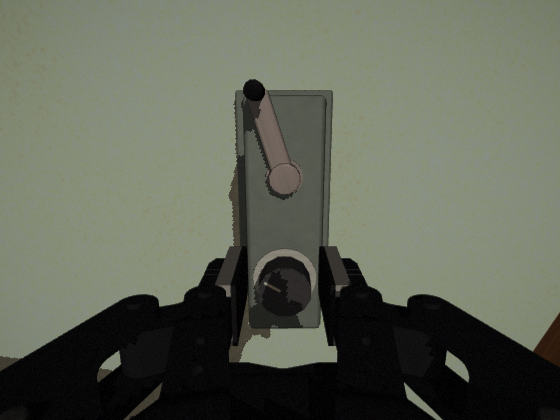

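The pale line turned about 90° clockwise compared with before (now pointing left and up, at (263,284)), so the dial is 3 clicks net from its start, 4 from zero. The peg is at (0.474, 0.066), and I'll straddle it with a 29 mm gap.

```bash
python3 -m crank '[{"linear":[-0.035,0,-0.01],"dr":[0,0,0],"hand":-0.3},{"linear":[-0.0765,0,-0.0198],"dr":[0,0,0],"hand":-0.3},{"linear":[-0.0765,0,-0.0198],"dr":[0,0,0],"hand":-0.3},{"linear":[-0.0765,0.03,-0.0198],"dr":[0,0,0],"hand":-0.3},{"linear":[-0.0765,0.06,-0.0198],"dr":[0,0,0],"hand":-0.3},{"linear":[-0.0765,0.06,-0.0198],"dr":[0,0,0],"hand":-0.3},{"linear":[-0.0765,0.06,-0.0198],"dr":[0,0,0],"hand":-0.3}]'
python3 - <<'E'
from h import *
im=bot.read_camera("wrist"); cv2.imwrite("pics/w4.png",im[100:400,100:460])
yaw()
for n,z in(("lever_pivot",.172),("lever_peg",.189)):
    for x in bot.place_of("wrist",n)[:1]: print(n,np.round(x["xy"],1),round(x["score"],2),atz("wrist",x["xy"],z))
E
```

```text
t: 12.83
eef_pos: [0.4734, 0.0654, 0.2398]
tool_rot: [-0.588, 0.59, -0.392, 0.391]
contact_force: [0.7, -0.2, 1.3]
gripper_width: 0.346
t 12.8833 yaw 22.75 P [0.4746 0.0655 0.241 ] F [0.6 0.1 0.5] M [ 0.007  0.006 -0.071] w 0.352 q7 15.3
lever_pivot [317.4 310.9] 0.94 [0.52005898 0.01660199 0.172     ]
lever_peg [285.1 230.3] 0.62 [0.47713717 0.06488941 0.189     ]
```

View pics/w4.png

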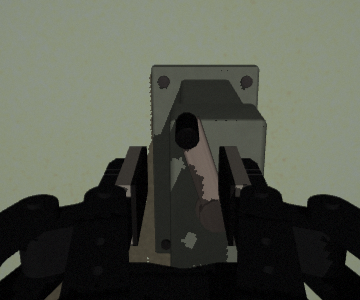

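The crop shows the peg at (187,130), midway between the jaws (pads at about 140 and 225). I'll descend over it.

```bash
python3 -m crank '[{"linear":[0,0.025,0.0015],"dr":[0,0,0],"hand":-0.3},{"linear":[0,0.045,0.0015],"dr":[0,0,0],"hand":-0.3},{"linear":[0,0.058,0.0015],"dr":[0,0,0],"hand":-0.3},{"linear":[0,0.058,0.0015],"dr":[0,0,0],"hand":-0.3},{"linear":[0,0.058,0.0015],"dr":[0,0,0],"hand":-0.3},{"linear":[0,0.058,0.0015],"dr":[0,0,0],"hand":-0.3}]'
python3 -m crank '[{"linear":[-0.001,0,0.006],"dr":[0,0,0],"hand":-0.3},{"linear":[-0.002,0,0.012],"dr":[0,0,0],"hand":-0.3},{"linear":[-0.0025,0,0.018],"dr":[0,0,0],"hand":-0.3},{"linear":[-0.0025,0,0.024],"dr":[0,0,0],"hand":-0.3},{"linear":[-0.0025,0,0.030],"dr":[0,0,0],"hand":-0.3},{"linear":[-0.001,0,0.036],"dr":[0,0,0],"hand":-0.3},{"linear":[0.001,0,0.042],"dr":[0,0,0],"hand":-0.3},{"linear":[0.003,0,0.047],"dr":[0,0,0],"hand":-0.3},{"linear":[0.003,0,0.047],"dr":[0,0,0],"hand":-0.3},{"linear":[0.003,0,0.047],"dr":[0,0,0],"hand":-0.3}]'
python3 -c "
from h import *
yaw()"
```

```text
t: 13.48
eef_pos: [0.4768, 0.0665, 0.1838]
tool_rot: [0.59, -0.588, 0.391, -0.392]
contact_force: [1.2, 0.1, -0.5]
gripper_width: 0.349
t: 14.32
eef_pos: [0.5212, 0.0814, 0.1825]
tool_rot: [0.589, -0.589, 0.391, -0.392]
contact_force: [0.0, 0.0, -0.0]
gripper_width: 0.349
t 14.3167 yaw 22.76 P [0.5212 0.0814 0.1825] F [ 0.  0. -0.] M [-0.021  0.011 -0.039] w 0.349 q7 22.2
```

```bash
python3 -m crank '[{"linear":[0.001,0,0.003],"dr":[0,0,0],"hand":-0.3},{"linear":[0.002,0,0.006],"dr":[0,0,0],"hand":-0.3},{"linear":[0.003,0,0.0085],"dr":[0,0,0],"hand":-0.3},{"linear":[0.003,0,0.0085],"dr":[0,0,0],"hand":-0.3},{"linear":[0.003,0,0.0085],"dr":[0,0,0],"hand":-0.3},{"linear":[0.003,0,0.0085],"dr":[0,0,0],"hand":-0.3}]'
python3 -c "
from h import *
yaw()"
python3 -m crank '[{"linear":[0.0005,0,0.0012],"dr":[0,0,0],"hand":-0.3},{"linear":[0.0005,0,0.0012],"dr":[0,0,0],"hand":-0.3},{"linear":[0.0005,0,0.0012],"dr":[0,0,0],"hand":-0.3}]'
python3 -c "
from h import *
yaw()"
```

```text
t: 14.82
eef_pos: [0.5296, 0.0824, 0.1825]
tool_rot: [0.589, -0.589, 0.391, -0.392]
contact_force: [-0.2, -0.1, -0.5]
gripper_width: 0.35
t 14.8167 yaw 22.79 P [0.5296 0.0824 0.1825] F [-0.2 -0.1 -0.5] M [ 0.037 -0.003 -0.025] w 0.35 q7 22.8
t: 15.07
eef_pos: [0.5303, 0.0823, 0.1823]
tool_rot: [-0.589, 0.589, -0.391, 0.391]
contact_force: [-1.6, -0.4, 1.0]
gripper_width: 0.349
t 15.0667 yaw 22.8 P [0.5303 0.0823 0.1823] F [-1.6 -0.4  1. ] M [0.012 0.259 0.02 ] w 0.349 q7 22.8
```

Contact is light so far. I'll keep pushing in small steps until the force rises at the end.

```bash
for i in 1 2 3; do python3 -m crank '[{"linear":[0.0005,0,0.0012],"dr":[0,0,0],"hand":-0.3},{"linear":[0.0005,0,0.0012],"dr":[0,0,0],"hand":-0.3}]' >/dev/null
python3 -c "
from h import *
yaw()
P=tool()[0]; print('F along press x',np.dot(tool()[2]['contact_force'],[.922,.3875,0]))"; done
python3 - <<'E'
from h import *
im=bot.read_camera("wrist"); cv2.imwrite("pics/w5.png",im[50:400,100:460])
for n,z in(("lever_pivot",.172),("lever_peg",.189)):
    for x in bot.place_of("wrist",n)[:1]: print(n,np.round(x["xy"],1),round(x["score"],2),atz("wrist",x["xy"],z))
E
```

```text
t 15.2333 yaw 22.8 P [0.5317 0.0824 0.1823] F [-2.  -0.9  0.2] M [0.02  0.386 0.031] w 0.349 q7 22.9
F along press x -2.193683179118554
t 15.4 yaw 22.8 P [0.5331 0.0823 0.1822] F [-1.6 -0.3  0.5] M [-0.014  0.387  0.047] w 0.354 q7 23.0
F along press x -1.603762033023471
t 15.5667 yaw 22.79 P [0.5333 0.0822 0.182 ] F [-4.8 -0.9  2.2] M [-0.007  1.143 -0.   ] w 0.348 q7 23.1
F along press x -4.719529613087155
lever_peg [259.3 273.4] 0.79 [0.52404333 0.07918202 0.189     ]
```

View pics/w5.png

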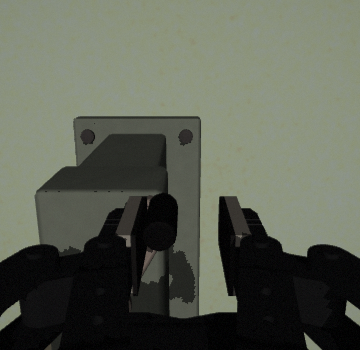

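The crop shows the left pad against the peg at (160,220). The force has risen at the end, and the peg at (0.524, 0.079) is close to the expected locked position. I'll back off, lift and verify.

```bash
python3 -m crank '[{"linear":[0,0,-0.004],"dr":[0,0,0],"hand":-0.3},{"linear":[0,0,-0.006],"dr":[0,0,0],"hand":-0.3},{"linear":[0,0,-0.006],"dr":[0,0,0],"hand":-0.3},{"linear":[0,-0.02,-0.006],"dr":[0,0,0],"hand":-0.3},{"linear":[0,-0.055,-0.006],"dr":[0,0,0],"hand":-0.3},{"linear":[0.03,-0.09,-0.01],"dr":[0,0,0],"hand":-0.3},{"linear":[0.07,-0.12,-0.015],"dr":[0,0,0],"hand":-0.3},{"linear":[0.07,-0.12,-0.015],"dr":[0,0,0],"hand":-0.3},{"linear":[0.07,-0.12,-0.015],"dr":[0,0,0],"hand":-0.3},{"linear":[0.07,-0.12,-0.015],"dr":[0,0,0],"hand":-0.3}]'
python3 -m crank '[{"linear":[0,0,0],"dr":[0,0,0],"hand":-0.3},{"linear":[0,0,0],"dr":[0,0,0],"hand":-0.3},{"linear":[0,0,0],"dr":[0,0,0],"hand":-0.3}]'
python3 - <<'E'
from h import *
yaw()
im=bot.read_camera("wrist"); cv2.imwrite("pics/w6.png",im)
r={}
for n,z in(("dial_top",.191),("lever_pivot",.172),("lever_peg",.189)):
    for x in bot.place_of("wrist",n)[:1]: r[n]=atz("wrist",x["xy"],z); print(n,np.round(x["xy"],1),round(x["score"],2),r[n])
d=r["lever_peg"]-np.array([.5166,.0164,0]); print("lever",np.radians(112.8)+.5-np.arctan2(d[1],d[0]))
E
```

```text
t: 16.55
eef_pos: [0.5479, 0.0118, 0.3024]
tool_rot: [0.589, -0.588, 0.392, -0.392]
contact_force: [-0.9, -0.2, -0.8]
gripper_width: 0.345
t: 16.8
eef_pos: [0.547, 0.0134, 0.3011]
tool_rot: [-0.589, 0.59, -0.391, 0.39]
contact_force: [0.8, -0.2, 0.5]
gripper_width: 0.349
t 16.8 yaw 22.92 P [0.547  0.0134 0.3011] F [ 0.8 -0.2  0.5] M [-0.037 -0.025 -0.023] w 0.349 q7 25.6
dial_top [248.5 291.2] 0.96 [ 0.55001751 -0.06225552  0.191     ]
lever_pivot [246.9 176.6] 0.77 [0.51617475 0.01576792 0.172     ]
lever_peg [290.1 100.3] 0.91 [0.52442736 0.07880162 0.189     ]
lever 1.022718493941304
```

View pics/w6.png

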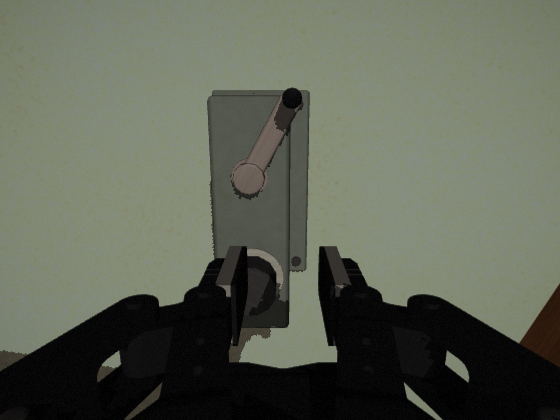

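The lever is fully across (peg at (291,98), estimated 1.02 ± 0.03 rad) and nothing is touching. The dial hasn't been touched since it was checked.

```bash
python3 -c "
from station import bot
print(bot.hand_in())"
```

```text
the job is handed in; nothing more can be done
None
```

The dial is set four clicks clockwise of zero, the lock lever is fully across, and the job is handed in after about 17 s of robot time. `hand_in` reports no verdict, so what follows rests on my own checks.

- **Zero:** The dial turned one click anticlockwise before the end stop. The torque there stayed and grew from 0.22 to 0.46 N m, about 15° past zero and within the 21° damage limit. Zero torque came back after turning back 15.4°.
- **Four clicks:** The dial then turned exactly 120° clockwise in the grip, with no sign of slip, and I released it. The pale line afterwards stood about 90° clockwise of where it began, which is three clicks net and agrees. I did not measure the spindle height directly.
- **Lever:** I pushed the peg with one open finger until the force rose to about 5 N at its end, then backed off. The last picture puts the lever at about 1.02 rad, with roughly 0.03 rad uncertainty.
- **Final state:** The last force reading was near zero, so the robot was touching nothing. In that picture the fingers hid part of the dial, so I could not re-read its line, but nothing touched it after the earlier check.
- **Other things:** The arm stayed well away from the box, jar and hammer. I did not take a fresh picture of them.

The lever began at about 0.2 rad rather than 0, still well below the 0.5 rad limit.

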